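Draw the base plate out from under the big cast

ROBOT

A 6-joint arm with a two-finger parallel gripper is mounted at the origin on the work surface. World frame = base frame: x ahead of the robot, y to its left, z up, the work surface at z = 0. Lengths are in m, angles in rad, forces in N, time in s.
With the tool pointing down it reaches from about 0.325 to 0.9 m from the base axis. Payload 3.5 kg.
Tool frame: the origin (TCP) lies midway between the tips of the shut fingers; the grasp point (between the pads) lies 19 mm behind it (arm.pinch_z is the distance from the TCP to the grasp point, in m); z points along the fingers, x is the direction in which the jaws open and shut, and the axes are right-handed (so a half turn about z gives the same grasp; the last joint's range is limited). The gripper opens to 85 mm and grips with 20 to 120 N. Pads are 22 mm wide; open, the fingers measure 114 mm over their backs; the gripper's body (76 mm by 85 mm) begins 54 mm behind the grasp point. The pads swing forward as they close: fully open they stand 13 mm farther back than shut.
Start: joints at [-1.266, 0.276, -0.026, 1.268, 0, 1.467], TCP at [0.248, -0.574, 0.231] pointing down, gripper open.
Joint ranges: [-3.12, 3.12], [-0.85, 1.88], [-1.08, 1.24], [-1.95, 2.15], [-1.57, 1.53], [-3.14, 3.14]. Speed limits (rad/s): [2.57, 2.57, 3.14, 3.14, 3.14, 3.14].

INTERFACE

Orientations are given as a 3x3 rotation matrix whose columns are the frame's x, y, z axes.
In Python, from bench import arm, capture, workorder, nets gives the robot as it stands.
- The arm moves only by the tool move_arm, never from a script. Its argument "increments" is text: rows parted by semicolons, each of 5 numbers parted by spaces: the shift along the tool's x, y, z normalised to -1 to 1, where 1 is 0.12 m, then the turn about the tool's z normalised to -1 to 1, where 1 is 180 degrees, then the closure, from 0 (fully open) to 1 (shut). In form: x y z yaw fingers; .... A call has 1 to 5 rows; each row shifts and turns the commanded pose from where the row before left it, along the tool's axes as they then stand; what a row does not reach is not made up. A row lasts 1/10 s, in which the tool goes at most 50 mm and 8.59 degrees, less where a joint would pass 70% of its speed; a pose out of reach is approached as far as the arm can. A call with a number of a shift or a turn outside -1 to 1 is refused whole. A call with a gripper value outside its range is refused whole. The fingers move at their own pace and stop on an object; the grip force is fixed at half the most. Time passes only in rows, so rows that do not move let the fingers close. It gives the time, the measured TCP pose, the force and the opening at its end, in the units of the state.
- arm.read_state(): the state, without advancing time (a new reading comes with each control period).
- capture(name): name is "scene" or "top" or "wrist"; returns a dict with "pixels" (480x640x3 uint8, red, green, blue), "depth" (480x640 float32, m along the optical axis (not along the pixel's ray), 0 where there is no reading), "camera_matrix" (3x3 intrinsics, pixels), "dist_coeffs" ([k1, k2, p1, p2, k3] as OpenCV has them; the pictures are not rectified), "pose" (4x4, takes a point from camera to world coordinates). Camera axes: x right, y up, looking along -z (the intrinsics and any distortion apply to the point x, -y, -z); pixel columns grow to the right and rows downward; lengths in m; the calibration is good to about 2 mm. A picture is of the moment at which its call begins.
- workorder.close_job(): hands the job in, once; it reports no verdict.
Trained networks look in the newest picture that a camera, given by its name, has taken for a name from the list of things; names that differ only in an ending like _2 or _b are one class to them, and where a whole thing is asked for, a point or a joint stands for the part that bears it (a point fixed in the world has none). Each returns a list of dicts, best first, with "confidence" (0 to 1); they miss things now and then, are a little off and sometimes report something else, mostly with a low value. They report only what shows in the picture. A call takes as long as a camera call. They do not tell look-alikes from the thing itself.
- nets.spot_in(camera, query): "position" ([column, row] as shares, 0 to 1, of the picture: columns of its width, rows of its height, amid what is visible of it).
The state is a dict: "t": time; "q": joint angles; "joint_velocities": joint speeds; "tau": joint torques, N m; "position": TCP position; "orientation": TCP orientation; "contact_force": force on the tool from outside, world axes, zero at the start; "ft_torque": the same for the moment, N m; "grip_width": finger opening in m.
Only numpy, scipy, OpenCV 4.12 (cv2) and the standard library are available. Lean on these libraries where they do the work, as an engineer would, in place of code of your own. Each camera call takes 0.05 s, during which the arm holds its last target. There are 200 camera calls.

TASK

The aluminium plate with the red handle lies under the big plaster cast, and the two small plaster models stand in its way. First move both models to the black side mat, then draw the plate out level without disturbing the big cast and lay it flat on the white rectangle of the green board, lengthwise along it. After that put the models back, upright and each centred on the painted square of its own colour, even if it stood on the other one before.

Things in the scene. Friction and masses are not known exactly. Their poses are not given: they have to be found in the camera images.
- blue_center (a point): Small white plaster limb model with blue foot and blue button on top, upright, loose, about 250 g: blue round foot 56 mm diameter and 12 mm high, white straight shaft 44 mm diameter from 12 to 75 mm, rounded end above, 100 mm high in all. The point is at its centre, half-way up (50 mm above its underside); z up along its axis.
- orange_center (a point): Small white plaster limb model with orange foot and orange button on top, upright, loose, about 250 g: orange round foot 56 mm diameter and 12 mm high, white straight shaft 44 mm diameter from 12 to 75 mm, rounded end above, 100 mm high in all. The point is at its centre, half-way up (50 mm above its underside); z up along its axis.
- plate_center (a point): Loose flat aluminium plate 150 (x) x 50 (y) x 5 mm, 130 g. Red upright handle rib, 40 mm long (x), 12 mm thick (y), centred 50 mm from the plate's centre towards -x, its top 40 mm above the underside. The point is the plate's centre, 2.5 mm up. Its +x end is under the big cast, the handle end towards the robot; draw it about 100 mm along its -x before lifting.
- load: Big white plaster cast on a reddish disc (diameter 120, 22 mm thick), 184 mm high, 1.6 kg, loose. It rests on two fixed wooden bearers 10 mm high along both sides of the plate, inner faces 68 mm apart: the plate has 5 mm free above it, 9 mm each side. Limb 16 mm behind the disc's centre. Origin: centre of the disc's underside; x along the plate, away from its handle.
- mat: Black rubber side mat, fixed, 240 (x) x 130 (y) x 3 mm, at the left or right of the models. Origin at the centre of its underside, on the table; z up. Room for both small models, one at each end.
- board: Green forming board, fixed, 190 (x) x 90 (y) x 6 mm, with a painted white rectangle of the plate's size (150 x 50 mm) at its centre; left or right of the models, opposite the mat. Origin at the centre of its underside, on the table; x is its long axis. The plate may lie either way round along x.
- pad_blue: Flat blue square painted on the table (no thickness), 80 x 80 mm, home of the model with the blue foot. Origin at its centre, on the table; x points to the big cast, along the plate. The two squares lie side by side, centres 92 mm apart, before the plate's handle; at the start one model stands on each, perhaps on the other's square.
- pad_orange: Flat orange square painted on the table (no thickness), 80 x 80 mm, home of the model with the orange foot. Origin at its centre, on the table; x points to the big cast, along the plate. The two squares lie side by side, centres 92 mm apart, before the plate's handle; at the start one model stands on each, perhaps on the other's square.
Mind the look-alikes: they are no part of the job. Leave any brown or purple look-alike of the part that bears orange_center alone.

How it is judged:
On the way, in this order (a step that is already met when the one before it is completed fails the run):
1. both small models stand upright and released on the black mat, the plate still under the cast (moved less than 20 mm) (x of blue_center in the frame of mat between -0.12 and 0.12 m and y of blue_center in the frame of mat between -0.065 and 0.065 m and height (world z) of each of blue_center, orange_center below 0.058 m and angle between each of blue_center, orange_center's own z axis and vertical below 0.1 rad and x of orange_center in the frame of mat between -0.12 and 0.12 m and y of orange_center in the frame of mat between -0.065 and 0.065 m and contact force between each of cast_blue, cast_orange and the fingers below 0.1 N and distance of plate_center from where it was at the start of the episode below 0.02 m), for 0.2 s.
2. the plate lies flat and released on the white rectangle while both models still stand on the mat (horizontal distance between plate_center and board below 0.015 m and angle between the x axis of plate_center and the x axis of board, either way round below 0.2 rad and height (world z) of plate_center below 0.012 m and angle between plate_center's own z axis and vertical below 0.06 rad and contact force between plate and the fingers below 0.1 N and x of blue_center in the frame of mat between -0.12 and 0.12 m and y of blue_center in the frame of mat between -0.065 and 0.065 m and height (world z) of each of blue_center, orange_center below 0.058 m and angle between each of blue_center, orange_center's own z axis and vertical below 0.1 rad and x of orange_center in the frame of mat between -0.12 and 0.12 m and y of orange_center in the frame of mat between -0.065 and 0.065 m), for 0.2 s.
At the end, for the whole second after the job is handed in: Both models rest upright (0.1 rad) on the square of their own colour, centred within 13 mm; the plate lies flat on the green board within 15 mm of its centre and 0.2 rad of its long axis, either way round; the big cast is within 10 mm of its start and upright (0.08 rad) (horizontal distance between blue_center and pad_blue below 0.013 m and height (world z) of each of blue_center, orange_center below 0.058 m and angle between each of blue_center, orange_center's own z axis and vertical below 0.1 rad and horizontal distance between orange_center and pad_orange below 0.013 m and horizontal distance between plate_center and board below 0.015 m and angle between the x axis of plate_center and the x axis of board, either way round below 0.2 rad and height (world z) of plate_center below 0.012 m and angle between plate_center's own z axis and vertical below 0.06 rad and distance of load from where it was at the start of the episode below 0.01 m and angle between load's own z axis and vertical below 0.08 rad and linear speed of each of cast_blue, cast_orange, plate, load below 0.03 m/s); the robot touches nothing.
It fails at once if the big cast is shifted by more than 10 mm or tilted by more than 0.08 rad (distance of load from where it was at the start of the episode above 0.01 m or angle between load's own z axis and vertical above 0.08 rad).
It fails at once if a small model is knocked over (tilted by more than 0.8 rad) (angle between any of blue_center, orange_center's own z axis and vertical above 0.8 rad).
It also fails if it takes over 134 s, if anything falls off the work surface, if the arm or the gripper's body presses on something with over 40 N, if the wrist force passes 120 N, or if a joint passes its speed limit or range.

## Working session

There is one attempt and no reset: what is moved stays moved. The work goes in short steps, Python scripts to look and compute and a tool call to move; the robot and the scene stay as the last step left them, time stands still between calls to the robot, and variables do not carry over. Pictures are saved under pics/ and viewed, about 12 in all and at most 16, crops included, and the job is handed in when it is done.

Besides the shell and the picture viewer there is one more tool, called after "Emit:" as name(argument=value, ...) on one line, values as JSON. move_arm: Moves the arm, as the interface text tells. Scaled input: -1 to 1 covers 0.12 m each way for a shift and 180 degrees each way for a turn. Its arguments: {"type":"object","properties":{"increments":{"type":"string"}},"required":["increments"]}

```bash
ls; mkdir -p pics; cat > h.py <<'E'
import numpy as np, cv2
from bench import arm, capture, workorder, nets
def save(c,n,crop=None,scale=1):
    im=c["pixels"][:,:,::-1]
    if crop: x0,y0,x1,y1=crop; im=im[y0:y1,x0:x1]
    if scale!=1: im=cv2.resize(im,None,fx=scale,fy=scale,interpolation=cv2.INTER_CUBIC)
    cv2.imwrite("pics/"+n,im)
def rays(c,uv):
    uv=np.array(uv,float).reshape(-1,1,2)
    n=cv2.undistortPoints(uv,np.array(c["camera_matrix"]),np.array(c["dist_coeffs"])).reshape(-1,2)
    P=np.array(c["pose"]); d=np.c_[n[:,0],-n[:,1],-np.ones(len(n))]@P[:3,:3].T
    return P[:3,3],d
def atz(c,uv,z):
    o,d=rays(c,uv); return o+d*((z-o[2])/d[:,2])[:,None]
def bydepth(c,uv):
    o,d=rays(c,uv); uv=np.array(uv,int).reshape(-1,2); return o+d*c["depth"][uv[:,1],uv[:,0]][:,None]
def cloud(c):
    v,u=np.mgrid[0:480,0:640]; return bydepth(c,np.c_[u.ravel(),v.ravel()]).reshape(480,640,3)
E
cat > a.py <<'E'
from h import *
np.set_printoptions(precision=4,suppress=True)
for n in ("scene","top"):
    c=capture(n); save(c,n+"0.png"); print(n,c["pose"][:3,3],-c["pose"][:3,2]); np.savez(n+"0.npz",**{k:np.array(v) for k,v in c.items()})
    for q in ("blue_center","orange_center","plate_center","load","mat","board","pad_blue","pad_orange"):
        for r in nets.spot_in(n,q)[:4]:
            p=np.array(r["position"])*[640,480]; print(q,round(r["confidence"],2),p.round(0),bydepth(c,p)[0])
s=arm.read_state(); print(s["t"],s["position"],s["orientation"],s["grip_width"],arm.pinch_z)
E
python3 a.py
```

```text
pics
scene [ 1.1615 -0.719   1.0091] [-0.4578  0.5434 -0.7036]
blue_center 0.87 [303. 232.] [ 0.5185 -0.0091  0.0574]
orange_center 0.58 [275. 258.] [ 0.5235 -0.1026  0.0527]
orange_center 0.56 [289. 300.] [ 0.6251 -0.1669  0.0583]
orange_center 0.56 [260. 211.] [ 0.4058 -0.0261  0.0632]
orange_center 0.4 [369. 276.] [ 0.7266 -0.0481  0.1017]
plate_center 0.98 [326. 273.] [ 0.6071 -0.0349  0.0102]
load 0.91 [367. 272.] [ 0.7222 -0.0508  0.1126]
mat 0.52 [300. 255.] [ 0.5231 -0.023  -0.002 ]
mat 0.51 [275. 256.] [ 0.5256 -0.1021  0.0605]
board 0.58 [397. 187.] [0.5555 0.2999 0.0073]
pad_blue 0.83 [301. 253.] [ 0.5214 -0.0177 -0.0018]
top [ 0.4858 -0.0006  0.9463] [ 0.1021  0.0052 -0.9948]
blue_center 0.75 [324. 278.] [0.5026 0.0048 0.0982]
orange_center 0.95 [369. 274.] [ 0.51   -0.0806  0.0988]
orange_center 0.63 [400. 227.] [ 0.5993 -0.1422  0.0919]
orange_center 0.57 [336. 334.] [ 0.397  -0.0159  0.0956]
plate_center 0.77 [338. 233.] [ 0.6003 -0.0245  0.004 ]
load 0.76 [331. 180.] [ 0.6802 -0.0095  0.1478]
load 0.31 [186. 259.] [0.5475 0.3007 0.0059]
mat 0.64 [464. 256.] [ 0.5481 -0.2922  0.0047]
mat 0.44 [330. 291.] [ 0.4775 -0.0069  0.0118]
mat 0.36 [186. 260.] [0.5449 0.3004 0.0019]
board 0.89 [187. 259.] [0.5488 0.2991 0.0035]
pad_blue 0.62 [331. 291.] [ 0.4761 -0.0071  0.0132]
pad_orange 0.88 [371. 284.] [ 0.4895 -0.0846  0.0807]
0.9 [ 0.2478 -0.5738  0.2313] [[ 0.3966 -0.918  -0.    ]
 [-0.918  -0.3966  0.    ]
 [-0.      0.     -1.    ]] 0.08534985165637912 0.0187
```

View pics/scene0.png

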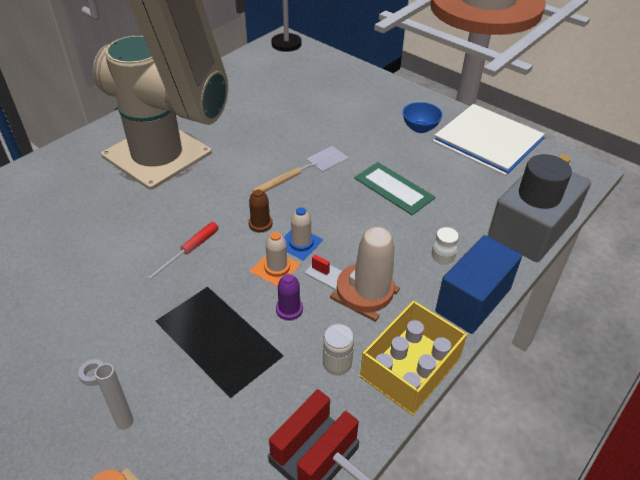

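View pics/top0.png

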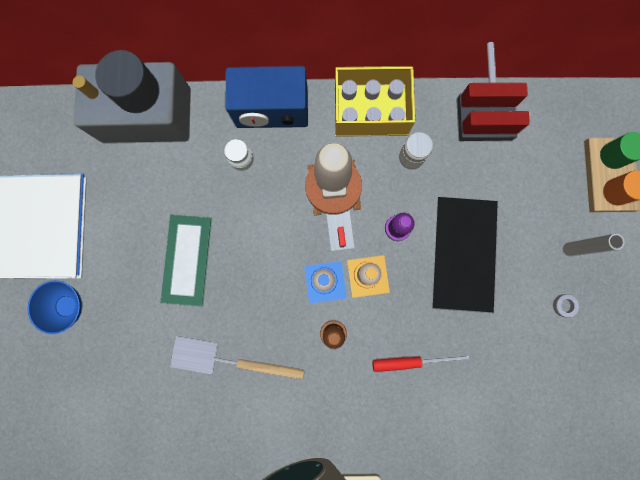

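The blue model stands on the blue square (scene 301,232; top 324,279) and the orange model on the orange square (scene 276,255; top 369,274). The purple look-alike is at scene (289,297) / top (400,226) and the brown one at scene (260,210) / top (333,334); both are left alone. The plate with the red handle is at top (340,235), the mat at (465,254) and the board at (187,260).

```bash
cat > m.py <<'E'
from h import *
np.set_printoptions(precision=4,suppress=True)
def rect(c,mask,z,name,roi):
    m=np.zeros((480,640),np.uint8); x0,y0,x1,y1=roi; m[y0:y1,x0:x1]=mask[y0:y1,x0:x1]
    m=cv2.morphologyEx(m,cv2.MORPH_OPEN,np.ones((2,2),np.uint8))
    v,u=np.nonzero(m); 
    if len(u)<8: print(name,"few",len(u)); return
    p=atz(c,np.c_[u,v],z)[:,:2]
    r=cv2.minAreaRect((p*1000).astype(np.float32)); print(name,len(u),"c",np.array(r[0])/1000,"size",np.array(r[1]).round(1),"ang",round(r[2],1))
for n in ("top","scene"):
    c=dict(np.load(n+"0.npz")); hsv=cv2.cvtColor(c["pixels"],cv2.COLOR_RGB2HSV).astype(int); H,S,V=[hsv[...,i] for i in range(3)]
    W=cloud(c); print(n)
    near=lambda x,y,r:(np.hypot(W[...,0]-x,W[...,1]-y)<r)
    low=W[...,2]<0.03
    full=(0,0,640,480)
    rect(c,((H>100)&(H<125)&(S>120)&near(.49,0.01,.09)&(W[...,2]<.008)),0,"padblue",full)
    rect(c,((H>8)&(H<25)&(S>120)&near(.5,-.08,.065)&(W[...,2]<.008)),0,"padorange",full)
    rect(c,((V<45)&near(.548,-.292,.16)&low),0.003,"mat",full)
    rect(c,((H>60)&(H<90)&(S>80)&near(.55,.3,.14)),0.006,"board",full)
    rect(c,((V>170)&(S<40)&near(.55,.3,.12)),0.006,"white",full)
    hd=((H<6)|(H>174))&(S>180)&(V>90)&near(.6,-.03,.05)
    rect(c,hd&(W[...,2]>.034),0.04,"handletop",full)
    pl=(S<40)&(V>140)&near(.6,-.03,.06)&(W[...,2]<.02); rect(c,pl,0.005,"plate",full)
    for nm,x,y in (("blue",.51,.005),("orange",.515,-.085),("purple",.6,-.142),("brown",.4,-.016)):
        k=near(x,y,.05)&(W[...,2]>.02)
        P=W[k]; print(nm,"ztop",np.percentile(P[:,2],99))
        k2=near(x,y,.05)&(W[...,2]>.03)&(W[...,2]<.072); Q=W[k2][:,:2]
        from scipy.optimize import least_squares
        f=least_squares(lambda s:np.hypot(Q[:,0]-s[0],Q[:,1]-s[1])-.022,[x,y],loss="soft_l1",f_scale=.002); print("   shaft",f.x,len(Q),np.abs(f.fun).mean())
        col=(S>150)&near(x,y,.05)&(W[...,2]>.09); 
        if col.any(): v,u=np.nonzero(col); print("   button",atz(c,[[u.mean(),v.mean()]],.099)[0],len(u))
    k=near(.69,-.02,.1)&(W[...,2]>.05); P=W[k]; print("limb min/max",P.min(0),P.max(0))
    dk=((H<12)|(H>172))&(S>90)&near(.69,-.02,.1)&(W[...,2]>.026)&(W[...,2]<.04); P=W[dk]; e=cv2.minEnclosingCircle((P[:,:2]*1000).astype(np.float32)); print("disc",e)
E
python3 m.py
```

```text
top
padblue 852 c [0.4945 0.0026] size [79.6 79.1] ang 7.0
padorange 796 c [ 0.5056 -0.0889] size [78.2 78.8] ang 6.8
mat 6563 c [ 0.5505 -0.297 ] size [127.6 236.8] ang 85.1
board 1886 c [0.5449 0.2984] size [ 89.2 187.7] ang 84.9
white 1631 c [0.5446 0.299 ] size [ 50.7 149.8] ang 85.1
handletop few 4
plate 2125 c [ 0.5918 -0.0328] size [106.2 119. ] ang 9.5
blue ztop 0.9463473706370756
   shaft [0.51  0.005] 0 nan
   button [ 0.8355 -0.0007  0.099 ] 331
orange ztop 0.10160254420123982
   shaft [ 0.5105 -0.0838] 27 8.536874422215808e-05
   button [ 0.5143 -0.0892  0.099 ] 14
purple ztop 0.10227852340881197
   shaft [ 0.6093 -0.1519] 79 0.0001563153090430053
   button [ 0.607  -0.1482  0.099 ] 77
brown ztop 0.10144575783925773
   shaft [ 0.388 -0.011] 32 8.199023420324436e-05
   button [ 0.3883 -0.0112  0.099 ] 89
limb min/max [ 0.668  -0.0503  0.0513] [0.7405 0.0234 0.196 ]
disc ((670.7792358398438, -14.997550964355469), 82.05255126953125)
scene
padblue 357 c [0.4994 0.0024] size [79.4 78.3] ang 7.0
padorange 442 c [ 0.5106 -0.0887] size [79.4 78.3] ang 7.0
mat 5669 c [ 0.5561 -0.2
[... 411 characters left out ...]
 shaft [ 0.5105 -0.0845] 281 0.0010517983888337049
   button [ 0.5111 -0.0859  0.099 ] 57
purple ztop 0.10123194665620174
   shaft [ 0.6093 -0.1527] 284 0.0009024564794248408
   button [ 0.6142 -0.159   0.099 ] 80
brown ztop 0.10026625151859947
   shaft [ 0.3884 -0.0121] 265 0.0014403975492836966
   button [ 0.3956 -0.0188  0.099 ] 112
limb min/max [ 0.6716 -0.0548  0.05  ] [0.7535 0.0091 0.1947]
disc ((674.9302368164062, -21.950857162475586), 84.76839447021484)m.py:29: RuntimeWarning: Mean of empty slice.
  f=least_squares(lambda s:np.hypot(Q[:,0]-s[0],Q[:,1]-s[1])-.022,[x,y],loss="soft_l1",f_scale=.002); print("   shaft",f.x,len(Q),np.abs(f.fun).mean())
  ret = ret.dtype.type(ret / rcount)
```

```bash
cat > plan.py <<'E'
# plan.py x y z yaw_deg(of tool x, mod 180) fingers [max step m] : rows for move_arm
import sys, numpy as np
from bench import arm
x,y,z,yaw,f=map(float,sys.argv[1:6]); step=float(sys.argv[6]) if len(sys.argv)>6 else .045
s=arm.read_state(); p=np.array(s["position"]); R=np.array(s["orientation"]); a=np.arctan2(R[1,0],R[0,0])
dy=(np.radians(yaw)-a+np.pi/2)%np.pi-np.pi/2
if abs(abs(dy)-np.pi/2)<.3: print("alt turn possible")
d=np.array([x,y,z])-p; n=int(np.ceil(max(np.linalg.norm(d)/step,abs(np.degrees(dy))/8,1)))
print("from",p.round(4),"yaw",np.degrees(a).round(2),"tilt",np.round(R[:,2],4),"q6",round(s["q"][5],3),"turn",np.degrees(dy).round(2))
rows=[]
for i in range(n):
    c,q=np.cos(a),np.sin(a); X=np.array([c,q,0]);Y=np.array([q,-c,0])
    e=d/n; rows.append("%.3f %.3f %.3f %.3f %g"%(e@X/.12,e@Y/.12,-e[2]/.12,-dy/n/np.pi,f)); a+=dy/n
for i in range(0,n,5): print("; ".join(rows[i:i+5]))
E
python3 plan.py 0.45 -0.04 0.33 7 0
```

```text
alt turn possible
from [ 0.2478 -0.5738  0.2313] yaw -66.64 tilt [-0.  0. -1.] q6 1.467 turn 73.64
-0.263 -0.255 -0.063 -0.031 0; -0.236 -0.279 -0.063 -0.031 0; -0.208 -0.301 -0.063 -0.031 0; -0.177 -0.320 -0.063 -0.031 0; -0.144 -0.336 -0.063 -0.031 0
-0.110 -0.349 -0.063 -0.031 0; -0.075 -0.358 -0.063 -0.031 0; -0.040 -0.364 -0.063 -0.031 0; -0.004 -0.366 -0.063 -0.031 0; 0.032 -0.364 -0.063 -0.031 0
0.068 -0.359 -0.063 -0.031 0; 0.103 -0.351 -0.063 -0.031 0; 0.138 -0.339 -0.063 -0.031 0
```

Emit:
move_arm(increments="-0.263 -0.255 -0.063 -0.031 0; -0.236 -0.279 -0.063 -0.031 0; -0.208 -0.301 -0.063 -0.031 0; -0.177 -0.320 -0.063 -0.031 0; -0.144 -0.336 -0.063 -0.031 0")

```text
t: 1.4
position: [0.3264, -0.3671, 0.2695]
orientation: [[0.782, -0.623, 0.0], [-0.623, -0.782, -0.0], [0.0, -0.0, -1.0]]
contact_force: [1.0, 1.2, 1.1]
grip_width: 0.0853
```

Emit:
move_arm(increments="-0.110 -0.349 -0.063 -0.031 0; -0.075 -0.358 -0.063 -0.031 0; -0.040 -0.364 -0.063 -0.031 0; -0.004 -0.366 -0.063 -0.031 0; 0.032 -0.364 -0.063 -0.031 0")

```text
t: 1.9
position: [0.4063, -0.1626, 0.3075]
orientation: [[0.983, -0.184, 0.001], [-0.184, -0.983, -0.0], [0.001, 0.0, -1.0]]
contact_force: [1.2, -0.6, -0.3]
grip_width: 0.0851
```

Emit:
move_arm(increments="0.068 -0.359 -0.063 -0.031 0; 0.103 -0.351 -0.063 -0.031 0; 0.138 -0.339 -0.063 -0.031 0; 0 0 0 0 0; 0 0 0 0 0")

```text
t: 2.4
position: [0.4548, -0.0411, 0.3298]
orientation: [[0.994, 0.105, 0.0], [0.105, -0.994, -0.001], [0.0, 0.001, -1.0]]
contact_force: [-1.1, 0.2, -0.4]
grip_width: 0.0856
```

```bash
cat > w.py <<'E'
import sys
from h import *
np.set_printoptions(precision=4,suppress=True)
n=sys.argv[1]; c=capture("wrist"); save(c,n+".png"); np.savez(n+".npz",**{k:np.array(v) for k,v in c.items()})
s=arm.read_state(); print(s["t"],s["position"],c["pose"][:3,3],-c["pose"][:3,2])
E
python3 w.py w1
```

```text
2.45 [ 0.4544 -0.0419  0.3295] [0.4453 0.0346 0.4722] [ 0.0318 -0.296  -0.9547]
```

View pics/w1.png

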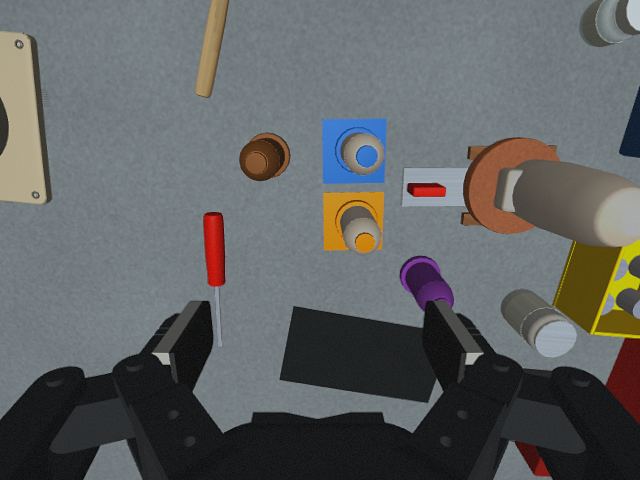

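The wrist view shows the blue model at (362,153) on blue, the orange model at (360,232) on orange and the handle at (427,190). The brown (265,157) and purple (430,290) look-alikes are clearly different.

```bash
cat > m2.py <<'E'
import sys
from h import *
from scipy.optimize import least_squares
np.set_printoptions(precision=4,suppress=True)
def rect(c,mask,z,name):
    v,u=np.nonzero(cv2.morphologyEx(mask.astype(np.uint8),cv2.MORPH_OPEN,np.ones((2,2),np.uint8)))
    if len(u)<8: print(name,"few"); return
    r=cv2.minAreaRect((atz(c,np.c_[u,v],z)[:,:2]*1000).astype(np.float32)); print(name,len(u),"c",np.array(r[0])/1000,np.array(r[1]).round(1),round(r[2],1))
def run(c):
    hsv=cv2.cvtColor(c["pixels"],cv2.COLOR_RGB2HSV).astype(int); H,S,V=[hsv[...,i] for i in range(3)]
    W=cloud(c); Z=W[...,2]; near=lambda x,y,r:(np.hypot(W[...,0]-x,W[...,1]-y)<r)
    B=(H>100)&(H<125)&(S>120); O=(H>8)&(H<25)&(S>150); Rd=((H<6)|(H>174))&(S>180)&(V>90)
    rect(c,B&near(.5,0,.075)&(Z<.008),0,"padblue"); rect(c,O&near(.508,-.088,.065)&(Z<.008),0,"padorange")
    rect(c,Rd&near(.597,-.035,.04)&(Z>.034),.04,"handletop"); 
    P=W[Rd&near(.597,-.035,.04)]; print("handle z",np.percentile(P[:,2],[5,50,95]) if len(P) else None)
    rect(c,(S<60)&(V>110)&near(.6,-.035,.055)&(Z>.003)&(Z<.01),.005,"plate")
    for nm,m,x,y in (("blue",B,.5,.005),("orange",O,.51,-.086)):
        b=m&near(x,y,.05)&(Z>.08); v,u=np.nonzero(b); ft=m&near(x,y,.05)&(Z>.009)&(Z<.015)
        print(nm,"button",atz(c,[[u.mean(),v.mean()]],.099)[0],W[b].mean(0),"n",len(u), end=" ")
        Q=W[near(x,y,.05)&(Z>.025)&(Z<.072)][:,:2]
        f=least_squares(lambda s:np.hypot(Q[:,0]-s[0],Q[:,1]-s[1])-.022,[x,y],loss="soft_l1",f_scale=.002); print("shaft",f.x,len(Q),np.abs(f.fun).mean(),"foot",(lambda e:(np.array(e[0])/1000,e[1]))(cv2.minEnclosingCircle((W[ft][:,:2]*1000).astype(np.float32))) if ft.sum()>5 else "")
    D=W[(H<14)&(S>90)&(Z>.027)&(Z<.038)&near(.7,-.02,.09)][:,:2]
    if len(D): e=cv2.minEnclosingCircle((D*1000).astype(np.float32)); print("disc",e)
    L=W[near(.7,-.02,.1)&(Z>.05)]; 
    if len(L): print("limb xmin",L[:,0].min())
if __name__=="__main__": 
    for n in sys.argv[1:]: print(n); run(dict(np.load(n)))
E
python3 m2.py w1.npz scene0.npz
```

```text
w1.npz
padblue 2199 c [0.4967 0.0047] [80.2 80.2] 7.3
padorange 1585 c [ 0.5079 -0.0872] [79.6 80. ] 6.9
handletop 295 c [ 0.5889 -0.0302] [39.1 11. ] 6.1
handle z [0.0383 0.0398 0.041 ]
plate 1829 c [ 0.6063 -0.028 ] [83.5 49.7] 6.2
blue button [0.5053 0.0002 0.099 ] [0.4982 0.0073 0.1106] n 364 shaft [0.4986 0.0085] 115 4.8900536996812986e-05 foot (array([0.4987, 0.0086]), 27.94297981262207)
orange button [ 0.5091 -0.0822  0.099 ] [ 0.509  -0.082   0.0998] n 297 shaft [ 0.5097 -0.0829] 327 0.00013700255416132105 foot (array([ 0.5093, -0.0822]), 27.671781539916992)
disc ((696.7274780273438, -13.96473503112793), 59.81522750854492)
limb xmin 0.6661923297127912
scene0.npz
padblue 357 c [0.4994 0.0024] [79.4 78.3] 7.0
padorange 410 c [ 0.5101 -0.0882] [78.5 77.2] 7.1
handletop 83 c [ 0.5949 -0.0356] [39.  13.2] 6.9
handle z [0.0128 0.0303 0.041 ]
plate 149 c [ 0.6077 -0.0398] [63.1 42.4] 35.4
blue button [0.5001 0.0053 0.099 ] [0.4999 0.0054 0.0989] n 55 shaft [0.4995 0.0062] 295 0.0012579172592853984 foot (array([0.502 , 0.0033]), 28.780311584472656)
orange button [ 0.5111 -0.0859  0.099 ] [ 0.5109 -0.0857  0.0987] n 57 shaft [ 0.5105 -0.0846] 315 0.0010715782999190491 foot (array([ 0.5137, -0.0871]), 28.44053840637207)
disc ((685.0880737304688, -22.52008056640625), 74.75003051757812)
limb xmin 0.6715515472409537
```

```bash
cat > plan2.py <<'E'
# plan2.py f  then waypoints "x y z yaw f [step]" chained from the current state; prints rows grouped by 5
import sys, numpy as np
from bench import arm
s=arm.read_state(); p=np.array(s["position"]); R=np.array(s["orientation"]); a=np.arctan2(R[1,0],R[0,0])
print("from",p.round(4),"yaw",np.degrees(a).round(2),"q6",round(s["q"][5],3),"tilt",np.round(R[:2,2],3)); rows=[]
for w in sys.argv[1:]:
    w=list(map(float,w.split())); f=w[4]; step=w[5] if len(w)>5 else .045
    if w[0]==0: rows+=["0 0 0 0 %g"%f]*int(w[1]); continue   # "0 n 0 0 f": wait n rows
    dy=(np.radians(w[3])-a+np.pi/2)%np.pi-np.pi/2; d=np.array(w[:3])-p
    n=int(np.ceil(max(np.linalg.norm(d)/step,abs(np.degrees(dy))/8,1)))
    for i in range(n):
        c,q=np.cos(a),np.sin(a); e=d/n
        rows.append("%.3f %.3f %.3f %.3f %g"%(e@[c,q,0]/.12,e@[q,-c,0]/.12,-e[2]/.12,-dy/n/np.pi,f)); a+=dy/n
    p=np.array(w[:3])
for i in range(0,len(rows),5): print("; ".join(rows[i:i+5]))
E
python3 plan2.py ".510 -.0835 .16 7 0" ".510 -.0835 .038 7 0 .03"
```

```text
from [ 0.4544 -0.0419  0.3295] yaw 5.92 q6 1.234 tilt [-0.    -0.001]
0.085 0.079 0.282 -0.001 0; 0.085 0.079 0.282 -0.001 0; 0.084 0.079 0.282 -0.001 0; 0.084 0.079 0.282 -0.001 0; 0.084 0.080 0.282 -0.001 0
0.000 0.000 0.203 -0.000 0; 0.000 0.000 0.203 -0.000 0; 0.000 0.000 0.203 -0.000 0; 0.000 0.000 0.203 -0.000 0; 0.000 0.000 0.203 -0.000 0
```

Emit:
move_arm(increments="0.085 0.079 0.282 -0.001 0; 0.085 0.079 0.282 -0.001 0; 0.084 0.079 0.282 -0.001 0; 0.084 0.079 0.282 -0.001 0; 0.084 0.080 0.282 -0.001 0")

```text
t: 2.95
position: [0.5096, -0.0858, 0.1589]
orientation: [[0.993, 0.115, -0.0], [0.115, -0.993, -0.0], [-0.0, 0.0, -1.0]]
contact_force: [1.0, -0.3, 0.0]
grip_width: 0.0854
```

Emit:
move_arm(increments="0 0 0 0 0; 0 0 0 0 0")

```text
t: 3.15
position: [0.5088, -0.0847, 0.1598]
orientation: [[0.993, 0.116, -0.003], [0.116, -0.993, 0.001], [-0.003, -0.001, -1.0]]
contact_force: [0.3, -0.1, 1.1]
grip_width: 0.0853
```

Emit:
move_arm(increments="0 0 0.203 0 0; 0 0 0.203 0 0; 0 0 0.203 0 0; 0 0 0.203 0 0; 0 0 0.203 0 0")

```text
t: 3.65
position: [0.5118, -0.0845, 0.0404]
orientation: [[0.993, 0.117, 0.004], [0.117, -0.993, -0.001], [0.004, 0.002, -1.0]]
contact_force: [0.6, 0.4, -0.4]
grip_width: 0.0854
```

Emit:
move_arm(increments="0 0 0 0 1; 0 0 0 0 1; 0 0 0 0 1; 0 0 0 0 1; 0 0 0 0 1")

```text
t: 4.15
position: [0.5124, -0.0844, 0.0413]
orientation: [[0.993, 0.118, 0.005], [0.118, -0.993, -0.002], [0.004, 0.002, -1.0]]
contact_force: [0.2, 0.3, 6.9]
grip_width: 0.0426
```

Emit:
move_arm(increments="0 0 0 0 1; 0 0 0 0 1; 0 0 0 0 1")

```text
t: 4.45
position: [0.5124, -0.0845, 0.0413]
orientation: [[0.993, 0.118, 0.005], [0.118, -0.993, -0.002], [0.004, 0.002, -1.0]]
contact_force: [-0.1, 0.1, 7.9]
grip_width: 0.0423
```

```bash
python3 plan2.py ".5124 -.0845 .175 7 1 .03" ".623 -.303 .175 7 1 .03" ".623 -.303 .060 7 1 .03"
```

```text
from [ 0.5124 -0.0845  0.0413] yaw 6.8 q6 1.165 tilt [ 0.005 -0.002]
-0.000 0.000 -0.223 -0.000 1; -0.000 0.000 -0.223 -0.000 1; -0.000 0.000 -0.223 -0.000 1; -0.000 0.000 -0.223 -0.000 1; -0.000 0.000 -0.223 -0.000 1
0.077 0.213 -0.000 -0.000 1; 0.077 0.213 -0.000 -0.000 1; 0.077 0.213 -0.000 -0.000 1; 0.077 0.213 -0.000 -0.000 1; 0.077 0.213 -0.000 -0.000 1
0.077 0.213 -0.000 -0.000 1; 0.077 0.213 -0.000 -0.000 1; 0.077 0.213 -0.000 -0.000 1; 0.077 0.213 -0.000 -0.000 1; 0.000 0.000 0.240 -0.000 1
0.000 0.000 0.240 -0.000 1; 0.000 0.000 0.240 -0.000 1; 0.000 0.000 0.240 -0.000 1
```

Emit:
move_arm(increments="0 0 -0.1 0 1; 0 0 -0.25 0 1; 0 0 -0.25 0 1; 0 0 -0.25 0 1; 0 0 -0.26 0 1")

```text
t: 4.95
position: [0.5092, -0.0832, 0.1733]
orientation: [[0.993, 0.119, -0.001], [0.119, -0.993, 0.0], [-0.001, -0.0, -1.0]]
contact_force: [0.5, -0.2, -3.0]
grip_width: 0.0424
```

Emit:
move_arm(increments="0.077 0.213 0 0 1; 0.077 0.213 0 0 1; 0.077 0.213 0 0 1; 0.077 0.213 0 0 1; 0.077 0.213 0 0 1")

```text
t: 5.45
position: [0.5709, -0.2056, 0.1722]
orientation: [[0.993, 0.119, -0.001], [0.119, -0.993, 0.0], [-0.0, -0.001, -1.0]]
contact_force: [0.2, 0.3, -3.2]
grip_width: 0.0427
```

Emit:
move_arm(increments="0.077 0.213 0 0 1; 0.077 0.213 0 0 1; 0.077 0.213 0 0 1; 0.077 0.213 0 0 1; 0 0 0 0 1")

```text
t: 5.95
position: [0.6211, -0.3054, 0.172]
orientation: [[0.993, 0.116, 0.001], [0.116, -0.993, -0.002], [0.001, 0.002, -1.0]]
contact_force: [-0.2, 0.5, -2.7]
grip_width: 0.0431
```

Emit:
move_arm(increments="0 0 0.24 0 1; 0 0 0.24 0 1; 0 0 0.24 0 1; 0 0 0.24 0 1; 0 0 0 0 1")

```text
t: 6.45
position: [0.6153, -0.2988, 0.0516]
orientation: [[0.993, 0.119, -0.01], [0.119, -0.993, 0.006], [-0.009, -0.007, -1.0]]
contact_force: [-1.5, 0.9, -4.0]
grip_width: 0.0428
```

Emit:
move_arm(increments="0 0 0.03 0 1; 0 0 0.02 0 1; 0 0 0 0 1")

```text
t: 6.75
position: [0.6211, -0.3027, 0.0524]
orientation: [[0.993, 0.119, 0.002], [0.119, -0.993, -0.001], [0.002, 0.002, -1.0]]
contact_force: [0.5, 0.0, -3.8]
grip_width: 0.0423
```

Emit:
move_arm(increments="0 0 0.04 0 1; 0 0 0 0 1; 0 0 0 0 1")

```text
t: 7.05
position: [0.6199, -0.3022, 0.046]
orientation: [[0.993, 0.118, 0.0], [0.118, -0.993, -0.0], [-0.0, 0.0, -1.0]]
contact_force: [0.5, 0.1, -3.7]
grip_width: 0.0424
```

Still carrying it; lower slightly until the force rises.

Emit:
move_arm(increments="0 0 0.015 0 1; 0 0 0 0 1; 0 0 0 0 1")

```text
t: 7.35
position: [0.6203, -0.3024, 0.0444]
orientation: [[0.993, 0.119, 0.001], [0.119, -0.993, -0.0], [0.001, 0.0, -1.0]]
contact_force: [-0.6, -0.4, -0.7]
grip_width: 0.0429
```

Emit:
move_arm(increments="0 0 0.01 0 1; 0 0 0 0 1; 0 0 0 0 1")

```text
t: 7.65
position: [0.6203, -0.3024, 0.0444]
orientation: [[0.993, 0.119, 0.001], [0.119, -0.993, -0.001], [0.001, 0.001, -1.0]]
contact_force: [-2.5, 1.5, 5.8]
grip_width: 0.0428
```

Emit:
move_arm(increments="0 0 0 0 0.4; 0 0 0 0 0; 0 0 0 0 0; 0 0 0 0 0; 0 0 0 0 0")

```text
t: 8.15
position: [0.6199, -0.3021, 0.0426]
orientation: [[0.993, 0.118, -0.0], [0.118, -0.993, 0.0], [-0.0, -0.0, -1.0]]
contact_force: [0.1, -0.6, 0.2]
grip_width: 0.0856
```

Emit:
move_arm(increments="0 0 -0.15 0 0; 0 0 -0.25 0 0; 0 0 -0.35 0 0; 0 0 -0.3 0 0; 0 0 0 0 0")

```text
t: 8.65
position: [0.6239, -0.3045, 0.1762]
orientation: [[0.993, 0.119, 0.011], [0.119, -0.993, -0.007], [0.01, 0.008, -1.0]]
contact_force: [1.7, 0.1, -0.1]
grip_width: 0.0857
```

```bash
python3 plan2.py ".5 .007 .17 7 0 .045" "0 2 0 0 0" ".5 .007 .040 7 0 .03" "0 2 0 0 0"
```

```text
from [ 0.6239 -0.3045  0.1762] yaw 6.81 q6 0.905 tilt [ 0.011 -0.007]
-0.090 -0.337 0.006 -0.000 0; -0.090 -0.338 0.006 -0.000 0; -0.089 -0.338 0.006 -0.000 0; -0.089 -0.338 0.006 -0.000 0; -0.089 -0.338 0.006 -0.000 0
-0.089 -0.338 0.006 -0.000 0; -0.089 -0.338 0.006 -0.000 0; -0.089 -0.338 0.006 -0.000 0; 0 0 0 0 0; 0 0 0 0 0
0.000 0.000 0.217 -0.000 0; 0.000 0.000 0.217 -0.000 0; 0.000 0.000 0.217 -0.000 0; 0.000 0.000 0.217 -0.000 0; 0.000 0.000 0.217 -0.000 0
0 0 0 0 0; 0 0 0 0 0
```

Emit:
move_arm(increments="-0.085 -0.337 0.006 0 0; -0.085 -0.338 0.006 0 0; -0.085 -0.338 0.006 0 0; -0.085 -0.338 0.006 0 0; -0.085 -0.338 0.006 0 0")

```text
t: 9.15
position: [0.5442, -0.1054, 0.1645]
orientation: [[0.993, 0.118, -0.001], [0.118, -0.993, 0.0], [-0.001, -0.0, -1.0]]
contact_force: [-0.0, 0.2, -0.0]
grip_width: 0.0853
```

Emit:
move_arm(increments="-0.085 -0.338 0 0 0; -0.085 -0.338 0 0 0; -0.085 -0.325 0 0 0; 0 0 0 0 0; 0 0 0 0 0")

```text
t: 9.65
position: [0.5003, 0.0093, 0.1649]
orientation: [[0.993, 0.12, -0.0], [0.12, -0.993, -0.0], [-0.0, 0.0, -1.0]]
contact_force: [-0.0, -0.6, -0.2]
grip_width: 0.0854
```

```bash
python3 plan2.py ".5 .007 .17 7 0 .045" "0 2 0 0 0" ".5 .007 .040 7 0 .03" "0 2 0 0 0"
```

```text
from [0.5003 0.0093 0.1649] yaw 6.91 q6 1.34 tilt [-0. -0.]
-0.005 0.018 -0.043 -0.000 0; 0 0 0 0 0; 0 0 0 0 0; 0.000 0.000 0.217 -0.000 0; 0.000 0.000 0.217 -0.000 0
0.000 0.000 0.217 -0.000 0; 0.000 0.000 0.217 -0.000 0; 0.000 0.000 0.217 -0.000 0; 0 0 0 0 0; 0 0 0 0 0
```

Emit:
move_arm(increments="0 0.018 0.2 0 0; 0 0 0.2 0 0; 0 0 0.22 0 0; 0 0 0.22 0 0; 0 0 0.2 0 0")

```text
t: 10.15
position: [0.5017, 0.005, 0.0391]
orientation: [[0.993, 0.116, 0.0], [0.116, -0.993, -0.0], [0.0, 0.001, -1.0]]
contact_force: [-0.3, 0.6, -0.0]
grip_width: 0.0854
```

Emit:
move_arm(increments="0 0 0 0 0; 0 0 0 0 1; 0 0 0 0 1; 0 0 0 0 1; 0 0 0 0 1")

```text
t: 10.65
position: [0.5024, 0.0061, 0.0421]
orientation: [[0.993, 0.118, 0.003], [0.118, -0.993, -0.001], [0.003, 0.001, -1.0]]
contact_force: [-0.4, -0.8, 5.5]
grip_width: 0.0427
```

Emit:
move_arm(increments="0 0 0 0 1; 0 0 0 0 1; 0 0 0 0 1; 0 0 0 0 1")

```text
t: 11.05
position: [0.5024, 0.0061, 0.0421]
orientation: [[0.993, 0.119, 0.003], [0.119, -0.993, -0.001], [0.003, 0.002, -1.0]]
contact_force: [-1.4, -1.0, 5.6]
grip_width: 0.0428
```

```bash
python3 plan2.py ".5 .007 .175 7 1 .03" ".481 -.290 .175 7 1 .03" ".481 -.290 .05 7 1 .03"
```

```text
from [0.5024 0.0061 0.0421] yaw 6.81 q6 1.336 tilt [ 0.003 -0.001]
-0.004 -0.002 -0.221 -0.000 1; -0.004 -0.002 -0.221 -0.000 1; -0.004 -0.002 -0.221 -0.000 1; -0.004 -0.002 -0.221 -0.000 1; -0.004 -0.002 -0.221 -0.000 1
-0.046 0.244 -0.000 -0.000 1; -0.046 0.244 -0.000 -0.000 1; -0.046 0.244 -0.000 -0.000 1; -0.046 0.244 -0.000 -0.000 1; -0.046 0.244 -0.000 -0.000 1
-0.046 0.244 -0.000 -0.000 1; -0.046 0.244 -0.000 -0.000 1; -0.046 0.244 -0.000 -0.000 1; -0.046 0.244 -0.000 -0.000 1; -0.046 0.244 -0.000 -0.000 1
0.000 0.000 0.208 -0.000 1; 0.000 0.000 0.208 -0.000 1; 0.000 0.000 0.208 -0.000 1; 0.000 0.000 0.208 -0.000 1; 0.000 0.000 0.208 -0.000 1
```

Emit:
move_arm(increments="0 0 -0.12 0 1; 0 0 -0.25 0 1; 0 0 -0.25 0 1; 0 0 -0.25 0 1; 0 0 -0.24 0 1")

```text
t: 11.55
position: [0.5004, 0.0068, 0.1746]
orientation: [[0.993, 0.119, -0.0], [0.119, -0.993, 0.0], [-0.0, -0.0, -1.0]]
contact_force: [0.4, 0.4, -2.8]
grip_width: 0.0427
```

Emit:
move_arm(increments="-0.046 0.244 0 0 1; -0.046 0.244 0 0 1; -0.046 0.244 0 0 1; -0.046 0.244 0 0 1; -0.046 0.244 0 0 1")

```text
t: 12.05
position: [0.4902, -0.1428, 0.1733]
orientation: [[0.993, 0.119, -0.0], [0.119, -0.993, 0.0], [-0.0, -0.0, -1.0]]
contact_force: [0.7, 0.1, -3.3]
grip_width: 0.0428
```

Emit:
move_arm(increments="-0.046 0.244 0 0 1; -0.046 0.244 0 0 1; -0.046 0.244 0 0 1; -0.046 0.244 0 0 1; -0.046 0.244 0 0 1")

```text
t: 12.55
position: [0.4802, -0.2914, 0.1732]
orientation: [[0.993, 0.119, -0.0], [0.119, -0.993, 0.001], [-0.0, -0.001, -1.0]]
contact_force: [0.9, 0.9, -3.5]
grip_width: 0.0425
```

Emit:
move_arm(increments="0 0 0.208 0 1; 0 0 0.208 0 1; 0 0 0.208 0 1; 0 0 0.208 0 1; 0 0 0.15 0 1")

```text
t: 13.05
position: [0.4796, -0.2896, 0.0537]
orientation: [[0.993, 0.119, -0.002], [0.119, -0.993, 0.002], [-0.002, -0.002, -1.0]]
contact_force: [0.3, 0.6, -2.9]
grip_width: 0.0424
```

Emit:
move_arm(increments="0 0 0 0 1; 0 0 0 0 1; 0 0 0 0 1")

```text
t: 13.35
position: [0.4818, -0.2914, 0.0571]
orientation: [[0.993, 0.119, 0.002], [0.119, -0.993, -0.001], [0.002, 0.002, -1.0]]
contact_force: [-0.0, -0.2, -3.0]
grip_width: 0.043
```

Emit:
move_arm(increments="0 0 0.07 0 1; 0 0 0.015 0 1; 0 0 0 0 1; 0 0 0 0 1")

```text
t: 13.75
position: [0.4808, -0.2907, 0.0456]
orientation: [[0.993, 0.118, -0.0], [0.118, -0.993, 0.0], [-0.0, -0.0, -1.0]]
contact_force: [-0.2, -0.2, -2.4]
grip_width: 0.0423
```

Emit:
move_arm(increments="0 0 0.015 0 1; 0 0 0 0 1; 0 0 0 0 1")

```text
t: 14.05
position: [0.4811, -0.2909, 0.0451]
orientation: [[0.993, 0.119, 0.001], [0.119, -0.993, -0.0], [0.0, 0.001, -1.0]]
contact_force: [-2.4, 1.7, 5.9]
grip_width: 0.0426
```

Emit:
move_arm(increments="0 0 0 0 0.4; 0 0 0 0 0; 0 0 0 0 0; 0 0 0 0 0; 0 0 0 0 0")

```text
t: 14.55
position: [0.4809, -0.2908, 0.0437]
orientation: [[0.993, 0.118, 0.0], [0.118, -0.993, -0.0], [0.0, 0.0, -1.0]]
contact_force: [0.5, -0.5, -0.2]
grip_width: 0.0856
```

Emit:
move_arm(increments="0 0 -0.15 0 0; 0 0 -0.3 0 0; 0 0 -0.4 0 0; 0 0 -0.4 0 0; 0 0 0 0 0")

```text
t: 15.05
position: [0.4853, -0.2941, 0.2019]
orientation: [[0.993, 0.118, 0.012], [0.119, -0.993, -0.009], [0.011, 0.01, -1.0]]
contact_force: [0.8, -0.7, -0.2]
grip_width: 0.0854
```

```bash
python3 plan2.py ".50 -.13 .2 60 0" ".54 -.038 .19 97 0"
```

```text
from [ 0.4853 -0.2941  0.2019] yaw 6.81 q6 0.793 tilt [ 0.012 -0.009]
0.041 -0.192 0.002 -0.042 0; 0.066 -0.185 0.002 -0.042 0; 0.089 -0.175 0.002 -0.042 0; 0.112 -0.161 0.002 -0.042 0; 0.132 -0.145 0.002 -0.042 0
0.150 -0.126 0.002 -0.042 0; 0.165 -0.105 0.002 -0.042 0; 0.166 -0.019 0.017 -0.041 0; 0.167 0.003 0.017 -0.041 0; 0.165 0.024 0.017 -0.041 0
0.161 0.045 0.017 -0.041 0; 0.154 0.066 0.017 -0.041 0
```

Emit:
move_arm(increments="0.041 -0.192 0.002 -0.042 0; 0.066 -0.185 0.002 -0.042 0; 0.089 -0.175 0.002 -0.042 0; 0.112 -0.161 0.002 -0.042 0; 0.132 -0.145 0.002 -0.042 0")

```text
t: 15.55
position: [0.4914, -0.1725, 0.192]
orientation: [[0.708, 0.706, -0.0], [0.706, -0.708, 0.0], [-0.0, -0.0, -1.0]]
contact_force: [-0.2, 0.7, -0.3]
grip_width: 0.0856
```

Emit:
move_arm(increments="0.150 -0.126 0.002 -0.042 0; 0.165 -0.105 0.002 -0.042 0; 0.166 -0.019 0.017 -0.041 0; 0.167 0.003 0.017 -0.041 0; 0.165 0.024 0.017 -0.041 0")

```text
t: 16.05
position: [0.5202, -0.0708, 0.1854]
orientation: [[0.136, 0.991, -0.0], [0.991, -0.136, 0.0], [0.0, -0.0, -1.0]]
contact_force: [0.1, -0.3, -0.9]
grip_width: 0.0852
```

Emit:
move_arm(increments="0.161 0.045 0.017 -0.041 0; 0.154 0.066 0.017 -0.041 0; 0 0 0 0 0; 0 0 0 0 0")

```text
t: 16.45
position: [0.5361, -0.0349, 0.1814]
orientation: [[-0.114, 0.993, -0.001], [0.993, 0.114, -0.0], [-0.0, -0.001, -1.0]]
contact_force: [0.1, 0.5, 0.0]
grip_width: 0.0855
```

```bash
python3 w.py w2; sed -i 's/^    for nm,m,x,y in/    for nm,m,x,y in () if SK else/; s/^def run/SK=1\ndef run/' m2.py; python3 m2.py w2.npz
```

```text
16.5 [ 0.5361 -0.0353  0.1815] [ 0.4597 -0.0431  0.3239] [ 0.2939  0.0323 -0.9553]
w2.npz
padblue 8162 c [0.4958 0.0068] [80.3 80. ] 7.1
padorange 8097 c [ 0.5071 -0.0847] [80. 80.] 7.1
handletop 540 c [ 0.5882 -0.0282] [38.1 10.4] 6.5
handle z [0.0387 0.0398 0.0409]
plate 3260 c [ 0.6073 -0.0259] [85.1 50.1] 6.5
disc ((696.3119506835938, -14.151714324951172), 60.33257293701172)
limb xmin 0.6660315071875521
```

View pics/w2.png

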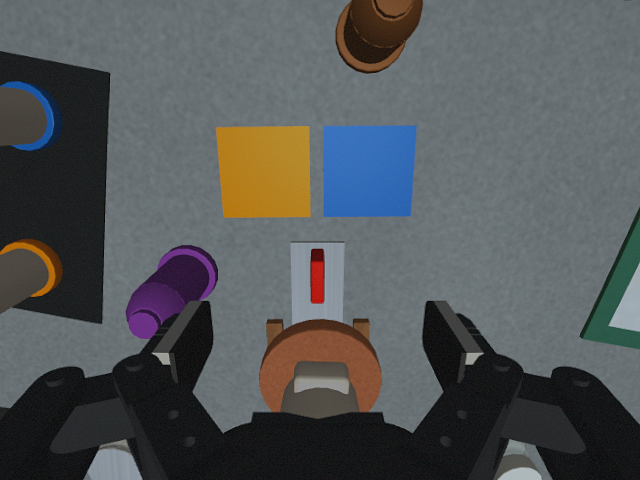

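The squares are now clear: orange (265,171), blue (369,171). The red handle is at (318,275) with the cast disc beyond it, and both models stand on the mat at left. Next I grasp the handle.

```bash
python3 plan2.py ".585 -.0305 .08 96.8 0 .03" "0 2 0 0 0" ".585 -.0305 .0125 96.8 0 .03" 
```

```text
from [ 0.5361 -0.0353  0.1815] yaw 96.53 q6 -0.3 tilt [-0.001 -0.   ]
-0.002 0.102 0.212 -0.000 0; -0.002 0.102 0.212 -0.000 0; -0.002 0.102 0.212 -0.000 0; -0.002 0.102 0.212 -0.000 0; 0 0 0 0 0
0 0 0 0 0; 0.000 0.000 0.188 -0.000 0; 0.000 0.000 0.188 -0.000 0; 0.000 0.000 0.188 -0.000 0
```

Emit:
move_arm(increments="-0.002 0.102 0.212 -0.001 0; -0.002 0.102 0.212 0 0; -0.002 0.102 0.212 0 0; -0.002 0.102 0.212 0 0; 0 0 0 0 0")

```text
t: 17.0
position: [0.5831, -0.0308, 0.0766]
orientation: [[-0.116, 0.993, -0.006], [0.993, 0.116, 0.001], [0.001, -0.006, -1.0]]
contact_force: [-0.2, 0.2, -0.7]
grip_width: 0.0854
```

Emit:
move_arm(increments="0 0 0 0 0; 0 0 0 0 0")

```text
t: 17.2
position: [0.5855, -0.0308, 0.0815]
orientation: [[-0.117, 0.993, 0.002], [0.993, 0.117, -0.0], [-0.001, 0.001, -1.0]]
contact_force: [-0.3, -0.4, 0.2]
grip_width: 0.0856
```

```bash
python3 w.py w3; python3 m2.py w3.npz; python3 plan2.py ".585 -.0305 .0125 96.8 0 .03"
```

```text
17.25 [ 0.5858 -0.0307  0.0818] [ 0.5088 -0.0392  0.2238] [ 0.2962  0.0331 -0.9546]
w3.npz
padblue 19714 c [0.4955 0.0067] [80.2 80.2] 7.0
padorange 19492 c [ 0.5065 -0.0849] [79.8 80.1] 6.9
handletop 1311 c [ 0.5879 -0.0283] [38.7 10.8] 6.4
handle z [0.0386 0.0398 0.0408]
plate 7001 c [ 0.6065 -0.0262] [85.8 50.1] 6.5
disc ((695.058349609375, -13.74486255645752), 59.20325469970703)
limb xmin 0.6659154541346297
from [ 0.5858 -0.0307  0.0818] yaw 96.76 q6 -0.28 tilt [ 0.002 -0.001]
0.001 -0.002 0.192 -0.000 0; 0.001 -0.002 0.192 -0.000 0; 0.001 -0.002 0.192 -0.000 0
```

Emit:
move_arm(increments="0.003 -0.002 0.19 0 0; 0.003 0 0.19 0 0; 0 0 0.15 0 0; 0 0 0.04 0 0; 0 0 0 0 0")

```text
t: 17.75
position: [0.5846, -0.0295, 0.0121]
orientation: [[-0.118, 0.993, -0.0], [0.993, 0.118, -0.0], [-0.0, -0.0, -1.0]]
contact_force: [-0.6, -0.0, -0.3]
grip_width: 0.0855
```

Emit:
move_arm(increments="0 0 0 0 1; 0 0 0 0 1; 0 0 0 0 1; 0 0 0 0 1; 0 0 0 0 1")

```text
t: 18.25
position: [0.5851, -0.0295, 0.012]
orientation: [[-0.119, 0.993, 0.001], [0.993, 0.119, -0.0], [-0.0, 0.001, -1.0]]
contact_force: [-0.9, 0.0, 0.6]
grip_width: 0.0119
```

Emit:
move_arm(increments="0 0 0 0 1; 0 0 0 0 1; 0 0 0 0 1; 0 0 0 0 1; 0 0 0 0 1")

```text
t: 18.75
position: [0.5853, -0.0296, 0.0122]
orientation: [[-0.118, 0.993, 0.001], [0.993, 0.118, -0.0], [-0.0, 0.001, -1.0]]
contact_force: [0.6, -0.4, 6.0]
grip_width: 0.0108
```

Emit:
move_arm(increments="0 0 -0.012 0 1; 0 0 0 0 1; 0 0 0 0 1")

```text
t: 19.05
position: [0.5839, -0.0292, 0.0124]
orientation: [[-0.119, 0.993, -0.002], [0.993, 0.119, 0.0], [0.001, -0.002, -1.0]]
contact_force: [-0.5, -0.1, -0.9]
grip_width: 0.0109
```

Emit:
move_arm(increments="0 -0.04 0 0 1; 0 -0.08 0 0 1; 0 -0.1 0 0 1; 0 -0.1 0 0 1; 0 -0.1 0 0 1")

```text
t: 19.55
position: [0.533, -0.0355, 0.013]
orientation: [[-0.118, 0.993, -0.001], [0.993, 0.118, 0.0], [0.0, -0.001, -1.0]]
contact_force: [-0.3, -0.7, -2.5]
grip_width: 0.011
```

Emit:
move_arm(increments="0 -0.1 0 0 1; 0 -0.1 0 0 1; 0 -0.1 0 0 1; 0 -0.1 0 0 1; 0 -0.1 0 0 1")

```text
t: 20.05
position: [0.4743, -0.0427, 0.0132]
orientation: [[-0.118, 0.993, 0.0], [0.993, 0.118, -0.0], [-0.0, 0.0, -1.0]]
contact_force: [-0.8, -0.7, -2.0]
grip_width: 0.011
```

```bash
python3 w.py w4; sed -i 's/near(.597,-.035,.04)/near(.478,-.042,.05)/g' m2.py;  python3 m2.py w4.npz; python3 -c "
from h import *
c=capture('scene'); save(c,'s1.png')"
```

```text
20.1 [ 0.4714 -0.0424  0.0127] [ 0.3977 -0.0513  0.1556] [ 0.2948  0.0338 -0.955 ]
w4.npz
padblue 10078 c [0.4943 0.0168] [80.5 59.7] 7.0
padorange 10164 c [ 0.5078 -0.0947] [80.  60.8] 6.9
handletop 2779 c [ 0.477  -0.0416] [40.1 11.2] 6.7
handle z [0.0396 0.0408 0.0417]
plate few
```

View pics/s1.png

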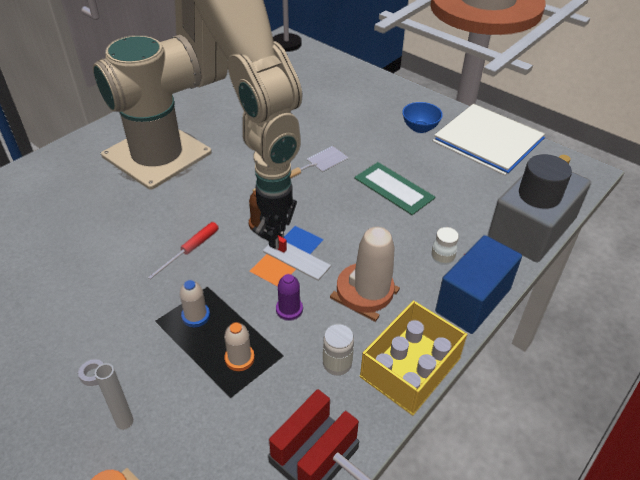

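The plate is clear of the cast at (297,258). The cast still sits on its bearers (367,285), and both models stand on the mat: blue (193,303), orange (237,347). Next I lift and carry it to the board.

```bash
python3 plan2.py ".4725 -.0425 .11 96.8 1 .03" ".4937 .3052 .11 85 1 .035" ".4937 .3052 .05 85 1 .03" "0 2 0 0 1"
```

```text
from [ 0.4726 -0.0424  0.0128] yaw 96.77 q6 -0.344 tilt [-0.003  0.001]
-0.000 -0.000 -0.203 -0.000 1; -0.000 -0.000 -0.203 -0.000 1; -0.000 -0.000 -0.203 -0.000 1; -0.000 -0.000 -0.203 -0.000 1; 0.286 0.052 -0.000 0.007 1
0.287 0.046 -0.000 0.007 1; 0.288 0.040 -0.000 0.007 1; 0.288 0.034 -0.000 0.007 1; 0.289 0.028 -0.000 0.007 1; 0.289 0.022 -0.000 0.007 1
0.290 0.016 -0.000 0.007 1; 0.290 0.010 -0.000 0.007 1; 0.290 0.004 -0.000 0.007 1; 0.290 -0.002 -0.000 0.007 1; 0.000 0.000 0.250 -0.000 1
0.000 0.000 0.250 -0.000 1; 0 0 0 0 1; 0 0 0 0 1
```

Emit:
move_arm(increments="0 0 -0.1 0 1; 0 0 -0.2 0 1; 0 0 -0.26 0 1; 0 0 -0.25 0 1; 0 0 0 0 1")

```text
t: 20.65
position: [0.4806, -0.0436, 0.1159]
orientation: [[-0.119, 0.993, 0.011], [0.993, 0.119, -0.002], [-0.004, 0.011, -1.0]]
contact_force: [0.3, -0.1, -1.7]
grip_width: 0.0113
```

Emit:
move_arm(increments="0.286 0.052 0 0.007 1; 0.287 0.046 0 0.007 1; 0.288 0.040 0 0.007 1; 0.288 0.034 0 0.007 1; 0.289 0.028 0 0.007 1")

```text
t: 21.15
position: [0.4864, 0.1329, 0.1101]
orientation: [[-0.008, 1.0, 0.0], [1.0, 0.008, 0.0], [0.0, 0.0, -1.0]]
contact_force: [0.7, 0.0, -1.7]
grip_width: 0.0106
```

Emit:
move_arm(increments="0.289 0.022 0 0.007 1; 0.290 0.016 0 0.007 1; 0.290 0.010 0 0.007 1; 0.290 0.004 0 0.007 1; 0.290 -0.002 0 0.007 1")

```text
t: 21.65
position: [0.4984, 0.3068, 0.1099]
orientation: [[0.102, 0.995, -0.0], [0.995, -0.102, 0.0], [0.0, -0.0, -1.0]]
contact_force: [0.1, 0.0, -1.6]
grip_width: 0.0113
```

Emit:
move_arm(increments="0 0 0 0 1; 0 0 0.2 0 1; 0 0 0.2 0 1; 0 0 0 0 1; 0 0 0 0 1")

```text
t: 22.15
position: [0.4978, 0.3043, 0.0618]
orientation: [[0.101, 0.995, -0.002], [0.995, -0.101, -0.001], [-0.001, -0.002, -1.0]]
contact_force: [0.7, 0.1, -1.1]
grip_width: 0.0112
```

```bash
python3 w.py w5; python3 plan2.py ".4937 .3052 .05 85 1 .03"; python3 - <<'E'
from m2 import *
c=dict(np.load("w5.npz")); hsv=cv2.cvtColor(c["pixels"],cv2.COLOR_RGB2HSV).astype(int); H,S,V=[hsv[...,i] for i in range(3)]
W=cloud(c)
rect(c,(H>60)&(H<90)&(S>80)&(W[...,2]<.02)&(np.hypot(W[...,0]-.547,W[...,1]-.3)<.13),.006,"board")
rect(c,((H<6)|(H>174))&(S>180)&(V>90)&(np.hypot(W[...,0]-.497,W[...,1]-.305)<.05)&(W[...,2]>.06),.077,"handle")
P=W[((H<6)|(H>174))&(S>180)&(np.hypot(W[...,0]-.497,W[...,1]-.305)<.05)]; print(np.percentile(P[:,2],[50,95]))
E
```

```text
22.2 [0.4989 0.3048 0.0629] [0.4214 0.3125 0.2044] [ 0.2933 -0.0321 -0.9555]
from [0.4989 0.3048 0.0629] yaw 84.19 q6 0.539 tilt [0. 0.]
-0.001 -0.043 0.107 -0.005 1
board 11468 c [0.5034 0.3072] [ 89.4 106.2] 85.0
handle 2771 c [0.5088 0.3037] [12.3 43.7] 84.1
[0.0891 0.0903]
```

View pics/w5.png

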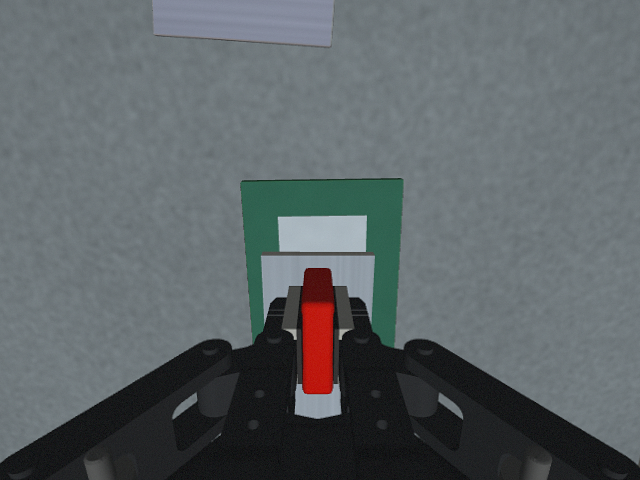

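The plate hangs over the board with the white rectangle ahead of it (322,233). The board axis is at (322,180–335) and the plate edge at y≈253, so I shift about 6 mm back and lower.

```bash
python3 plan2.py ".4924 .3067 .05 85 1 .03" ".4924 .3067 .022 85 1 .03"
```

```text
from [0.4989 0.3048 0.0629] yaw 84.19 q6 0.539 tilt [0. 0.]
0.010 -0.055 0.107 -0.005 1; 0.000 0.000 0.233 -0.000 1
```

Emit:
move_arm(increments="0.010 -0.055 0.107 -0.005 1; 0 0 0.12 0 1; 0 0 0.1 0 1; 0 0 0 0 1; 0 0 0 0 1")

```text
t: 22.7
position: [0.4914, 0.3066, 0.0223]
orientation: [[0.085, 0.996, -0.001], [0.996, -0.085, -0.001], [-0.001, -0.001, -1.0]]
contact_force: [-0.1, 0.8, -1.0]
grip_width: 0.0109
```

Emit:
move_arm(increments="0 0 0.02 0 1; 0 0 0 0 1; 0 0 0 0 1")

```text
t: 23.0
position: [0.4923, 0.307, 0.0211]
orientation: [[0.085, 0.996, 0.001], [0.996, -0.085, 0.0], [0.0, 0.001, -1.0]]
contact_force: [0.8, 0.3, -1.6]
grip_width: 0.0109
```

Emit:
move_arm(increments="0 0 0.02 0 1; 0 0 0 0 1; 0 0 0 0 1")

```text
t: 23.3
position: [0.492, 0.3069, 0.0184]
orientation: [[0.085, 0.996, 0.0], [0.996, -0.085, 0.0], [0.0, 0.0, -1.0]]
contact_force: [-0.2, -0.2, -0.8]
grip_width: 0.0111
```

Emit:
move_arm(increments="0 0 0.012 0 1; 0 0 0 0 1; 0 0 0 0 1")

```text
t: 23.6
position: [0.4921, 0.307, 0.0182]
orientation: [[0.085, 0.996, 0.0], [0.996, -0.085, 0.0], [0.0, 0.0, -1.0]]
contact_force: [-2.3, -1.8, 6.5]
grip_width: 0.0114
```

Seated at the expected z (0.0182). Release, rise, and look.

Emit:
move_arm(increments="0 0 0 0 0.6; 0 0 0 0 0; 0 0 0 0 0; 0 0 0 0 0; 0 0 0 0 0")

```text
t: 24.1
position: [0.492, 0.3069, 0.0168]
orientation: [[0.085, 0.996, -0.0], [0.996, -0.085, -0.0], [-0.0, -0.0, -1.0]]
contact_force: [-0.2, -0.6, 0.2]
grip_width: 0.0821
```

Emit:
move_arm(increments="0 0 -0.15 0 0; 0 -0.1 -0.3 0 0; 0 -0.2 -0.4 0 0; 0 -0.1 -0.4 0 0; 0 0 0 0 0")

```text
t: 24.6
position: [0.4489, 0.3134, 0.1709]
orientation: [[0.084, 0.996, 0.011], [0.996, -0.084, 0.006], [0.007, 0.011, -1.0]]
contact_force: [1.0, 1.3, 0.1]
grip_width: 0.0854
```

```bash
python3 w.py w6;  python3 - <<'E'
from m2 import *
def go(c):
    hsv=cv2.cvtColor(c["pixels"],cv2.COLOR_RGB2HSV).astype(int); H,S,V=[hsv[...,i] for i in range(3)]
    W=cloud(c); n=np.hypot(W[...,0]-.547,W[...,1]-.3)
    rect(c,(H>60)&(H<90)&(S>80)&(n<.13),.006,"board")
    rect(c,(S<70)&(V>100)&(n<.09)&(W[...,2]>.004)&(W[...,2]<.016),.011,"plate/white")
    rect(c,((H<6)|(H>174))&(S>180)&(V>90)&(W[...,2]>.039)&(n<.1),.046,"handle")
go(dict(np.load("w6.npz"))); 
c=capture("top"); save(c,"t1.png"); go(c)
E
```

```text
24.65 [0.448  0.3126 0.1679] [0.3705 0.3193 0.3125] [ 0.3062 -0.0202 -0.9518]
board 8990 c [0.5457 0.3038] [ 89.5 189.9] 84.9
plate/white 6803 c [0.5462 0.3032] [ 50.8 150. ] 85.0
handle 604 c [0.4952 0.3071] [10.6 38. ] 85.3
board 3484 c [0.4856 0.4616] [205.2 503.1] 20.0
plate/white 1510 c [0.5446 0.2981] [ 52.9 151.5] 84.9
handle 37 c [0.4997 0.301 ] [10.5 27.3] 83.9
```

View pics/w6.png

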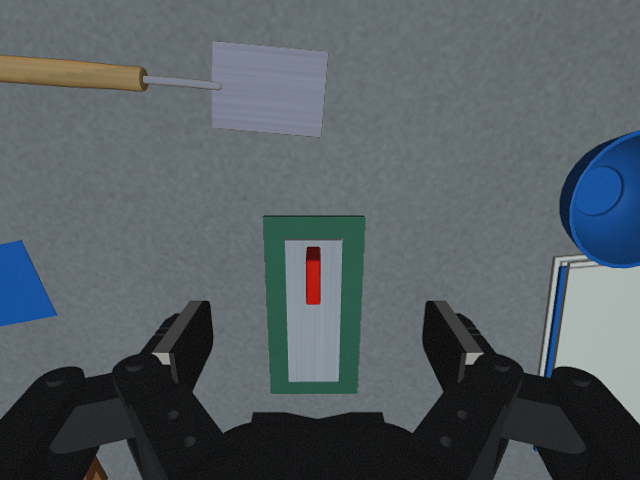

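The plate lies exactly on the white rectangle (measured about 0.6 mm and 0.1° off), handle at (314,275). Next I return the models, blue first.

```bash
python3 plan2.py ".481 -.2908 .175 6.8 0 .045" "0 2 0 0 0"
```

```text
from [0.4468 0.3116 0.1653] yaw 85.13 q6 0.575 tilt [0.004 0.002]
-0.356 0.051 -0.006 0.031 0; -0.349 0.085 -0.006 0.031 0; -0.339 0.119 -0.006 0.031 0; -0.326 0.151 -0.006 0.031 0; -0.309 0.182 -0.006 0.031 0
-0.290 0.212 -0.006 0.031 0; -0.268 0.239 -0.006 0.031 0; -0.244 0.264 -0.006 0.031 0; -0.217 0.286 -0.006 0.031 0; -0.188 0.306 -0.006 0.031 0
-0.157 0.323 -0.006 0.031 0; -0.125 0.337 -0.006 0.031 0; -0.091 0.347 -0.006 0.031 0; -0.057 0.355 -0.006 0.031 0; 0 0 0 0 0
0 0 0 0 0
```

Emit:
move_arm(increments="-0.356 0.051 -0.006 0.031 0; -0.349 0.085 -0.006 0.031 0; -0.339 0.119 -0.006 0.031 0; -0.326 0.151 -0.006 0.031 0; -0.309 0.182 -0.006 0.031 0")

```text
t: 25.2
position: [0.4566, 0.0938, 0.165]
orientation: [[0.545, 0.838, -0.004], [0.838, -0.545, -0.0], [-0.002, -0.003, -1.0]]
contact_force: [0.1, 0.0, -0.3]
grip_width: 0.0852
```

Emit:
move_arm(increments="-0.290 0.212 -0.006 0.031 0; -0.268 0.239 -0.006 0.031 0; -0.244 0.264 -0.006 0.031 0; -0.217 0.286 -0.006 0.031 0; -0.188 0.306 -0.006 0.031 0")

```text
t: 25.7
position: [0.4691, -0.1211, 0.1686]
orientation: [[0.874, 0.485, -0.003], [0.485, -0.874, 0.001], [-0.002, -0.003, -1.0]]
contact_force: [0.4, -0.1, -0.0]
grip_width: 0.0855
```

Emit:
move_arm(increments="-0.157 0.323 -0.006 0.031 0; -0.125 0.337 -0.006 0.031 0; -0.091 0.347 -0.006 0.031 0; -0.057 0.355 -0.006 0.031 0; 0 0 0 0 0")

```text
t: 26.2
position: [0.4806, -0.2966, 0.1715]
orientation: [[0.993, 0.115, -0.001], [0.115, -0.993, -0.001], [-0.001, 0.001, -1.0]]
contact_force: [-0.6, 0.8, 0.5]
grip_width: 0.0858
```

Emit:
move_arm(increments="0 0 0 0 0; 0 0 0 0 0")

```text
t: 26.4
position: [0.4796, -0.2902, 0.1719]
orientation: [[0.992, 0.122, -0.003], [0.122, -0.992, 0.003], [-0.003, -0.003, -1.0]]
contact_force: [0.2, 0.5, 0.1]
grip_width: 0.0856
```

```bash
python3 plan2.py ".481 -.2903 .042 6.8 0 .03"
```

```text
from [ 0.4796 -0.2902  0.1719] yaw 7.03 q6 0.788 tilt [-0.003  0.003]
0.002 0.000 0.217 0.000 0; 0.002 0.000 0.217 0.000 0; 0.002 0.000 0.217 0.000 0; 0.002 0.000 0.217 0.000 0; 0.002 0.000 0.217 0.000 0
```

Emit:
move_arm(increments="0 0 0.217 0 0; 0 0 0.217 0 0; 0 0 0.217 0 0; 0 0 0.217 0 0; 0 0 0.21 0 0")

```text
t: 26.9
position: [0.4803, -0.2894, 0.0429]
orientation: [[0.992, 0.124, -0.001], [0.124, -0.992, 0.001], [-0.001, -0.001, -1.0]]
contact_force: [0.7, 0.2, -1.0]
grip_width: 0.0852
```

Emit:
move_arm(increments="0 0 0 0 0; 0 0 0 0 1; 0 0 0 0 1; 0 0 0 0 1; 0 0 0 0 1")

```text
t: 27.4
position: [0.482, -0.2925, 0.0463]
orientation: [[0.993, 0.122, 0.003], [0.122, -0.993, -0.002], [0.002, 0.002, -1.0]]
contact_force: [-1.4, 0.7, 5.1]
grip_width: 0.0427
```

Emit:
move_arm(increments="0 0 0 0 1; 0 0 0 0 1; 0 0 0 0 1; 0 0 0 0 1")

```text
t: 27.8
position: [0.482, -0.2925, 0.0463]
orientation: [[0.993, 0.122, 0.003], [0.122, -0.993, -0.002], [0.003, 0.002, -1.0]]
contact_force: [-0.2, 0.3, 7.0]
grip_width: 0.0428
```

Emit:
move_arm(increments="0 0 -0.12 0 1; 0 0 -0.25 0 1; 0 0 -0.25 0 1; 0 0 -0.25 0 1; 0 0 -0.22 0 1")

```text
t: 28.3
position: [0.4805, -0.2915, 0.1771]
orientation: [[0.993, 0.121, 0.0], [0.121, -0.993, -0.0], [0.0, 0.0, -1.0]]
contact_force: [0.5, -0.6, -3.6]
grip_width: 0.0423
```

```bash
python3 plan2.py ".4965 .0052 .175 6.9 1 .03" ".4965 .0052 .055 6.9 1 .03"
```

```text
from [ 0.4805 -0.2915  0.1771] yaw 6.98 q6 0.789 tilt [ 0. -0.]
0.043 -0.244 0.002 0.000 1; 0.043 -0.244 0.002 0.000 1; 0.043 -0.244 0.002 0.000 1; 0.043 -0.244 0.002 0.000 1; 0.043 -0.244 0.002 0.000 1
0.043 -0.244 0.002 0.000 1; 0.043 -0.244 0.002 0.000 1; 0.043 -0.244 0.002 0.000 1; 0.043 -0.244 0.002 0.000 1; 0.043 -0.244 0.002 0.000 1
0.000 0.000 0.250 -0.000 1; 0.000 0.000 0.250 -0.000 1; 0.000 0.000 0.250 -0.000 1; 0.000 0.000 0.250 -0.000 1
```

Emit:
move_arm(increments="0.043 -0.244 0 0 1; 0.043 -0.244 0 0 1; 0.043 -0.244 0 0 1; 0.043 -0.244 0 0 1; 0.043 -0.244 0 0 1")

```text
t: 28.8
position: [0.4879, -0.1418, 0.1755]
orientation: [[0.993, 0.121, -0.0], [0.121, -0.993, 0.0], [-0.0, -0.0, -1.0]]
contact_force: [0.1, 0.1, -2.6]
grip_width: 0.0424
```

Emit:
move_arm(increments="0.043 -0.244 0 0 1; 0.043 -0.244 0 0 1; 0.043 -0.244 0 0 1; 0.043 -0.244 0 0 1; 0.043 -0.244 0 0 1")

```text
t: 29.3
position: [0.4957, 0.0065, 0.1755]
orientation: [[0.993, 0.121, -0.0], [0.121, -0.993, -0.0], [-0.0, -0.0, -1.0]]
contact_force: [-0.0, 0.1, -3.4]
grip_width: 0.0427
```

Emit:
move_arm(increments="0 0 0.24 0 1; 0 0 0.24 0 1; 0 0 0.24 0 1; 0 0 0.24 0 1; 0 0 0 0 1")

```text
t: 29.8
position: [0.4916, 0.0059, 0.0565]
orientation: [[0.993, 0.122, -0.009], [0.122, -0.993, 0.001], [-0.009, -0.002, -1.0]]
contact_force: [-0.9, 0.2, -2.8]
grip_width: 0.0424
```

Emit:
move_arm(increments="0 0 0 0 1; 0 0 0 0 1; 0 0 0 0 1")

```text
t: 30.1
position: [0.4982, 0.005, 0.0619]
orientation: [[0.993, 0.121, 0.004], [0.122, -0.993, -0.0], [0.004, 0.001, -1.0]]
contact_force: [-0.3, 0.1, -2.9]
grip_width: 0.0424
```

Emit:
move_arm(increments="-0.008 0 0.08 0 1; 0 0 0.06 0 1; 0 0 0 0 1; 0 0 0 0 1; 0 0 0 0 1")

```text
t: 30.6
position: [0.4952, 0.0052, 0.0428]
orientation: [[0.993, 0.122, -0.0], [0.122, -0.993, 0.0], [-0.0, -0.0, -1.0]]
contact_force: [0.6, 0.0, -3.0]
grip_width: 0.0427
```

Emit:
move_arm(increments="0 0 0.015 0 1; 0 0 0 0 1; 0 0 0 0 1")

```text
t: 30.9
position: [0.4952, 0.0055, 0.0427]
orientation: [[0.993, 0.122, -0.0], [0.122, -0.993, 0.0], [-0.0, -0.0, -1.0]]
contact_force: [-3.3, 0.9, 10.2]
grip_width: 0.0428
```

Emit:
move_arm(increments="0 0 -0.008 0 0.4; 0 0 0 0 0; 0 0 0 0 0; 0 0 0 0 0; 0 0 0 0 0")

```text
t: 31.4
position: [0.4953, 0.0052, 0.0421]
orientation: [[0.993, 0.122, -0.0], [0.122, -0.993, 0.0], [-0.0, -0.0, -1.0]]
contact_force: [0.4, -0.4, -0.7]
grip_width: 0.0854
```

Emit:
move_arm(increments="0 0 -0.15 0 0; 0 0 -0.3 0 0; 0 0 -0.35 0 0; 0 0 -0.3 0 0; 0 0 0 0 0")

```text
t: 31.9
position: [0.4999, 0.0047, 0.18]
orientation: [[0.993, 0.122, 0.011], [0.122, -0.993, -0.001], [0.011, 0.003, -1.0]]
contact_force: [1.4, 0.1, -0.4]
grip_width: 0.0852
```

Emit:
move_arm(increments="0 0 0 0 0; 0 0 0 0 0; 0 0 0 0 0")

```text
t: 32.2
position: [0.494, 0.0054, 0.1724]
orientation: [[0.993, 0.122, -0.004], [0.122, -0.993, 0.0], [-0.004, -0.001, -1.0]]
contact_force: [-0.1, -0.3, -0.5]
grip_width: 0.0853
```

```bash
python3 plan2.py ".620 -.3015 .175 6.8 0 .045"
```

```text
from [0.494  0.0054 0.1724] yaw 6.98 q6 1.329 tilt [-0.004  0.   ]
0.091 0.333 -0.003 0.000 0; 0.092 0.333 -0.003 0.000 0; 0.092 0.333 -0.003 0.000 0; 0.092 0.333 -0.003 0.000 0; 0.092 0.333 -0.003 0.000 0
0.092 0.333 -0.003 0.000 0; 0.092 0.333 -0.003 0.000 0; 0.092 0.333 -0.003 0.000 0
```

Emit:
move_arm(increments="0.091 0.333 -0.003 0 0; 0.092 0.333 -0.003 0 0; 0.092 0.333 -0.003 0 0; 0.092 0.333 -0.003 0 0; 0.092 0.333 -0.003 0 0")

```text
t: 32.7
position: [0.5739, -0.1876, 0.1742]
orientation: [[0.993, 0.122, -0.003], [0.122, -0.993, 0.001], [-0.003, -0.002, -1.0]]
contact_force: [0.4, 0.9, 0.4]
grip_width: 0.0853
```

Emit:
move_arm(increments="0.092 0.333 0 0 0; 0.092 0.333 0 0 0; 0.092 0.333 0 0 0; 0 0 0 0 0; 0 0 0 0 0")

```text
t: 33.2
position: [0.6209, -0.3017, 0.1738]
orientation: [[0.993, 0.12, -0.003], [0.12, -0.993, 0.002], [-0.003, -0.003, -1.0]]
contact_force: [-0.6, 0.2, 0.7]
grip_width: 0.0855
```

```bash
python3 plan2.py ".620 -.3015 .042 6.8 0 .03"
```

```text
from [ 0.6209 -0.3017  0.1738] yaw 6.9 q6 0.904 tilt [-0.003  0.002]
-0.002 -0.001 0.220 0.000 0; -0.002 -0.001 0.220 0.000 0; -0.002 -0.001 0.220 0.000 0; -0.002 -0.001 0.220 0.000 0; -0.002 -0.001 0.220 0.000 0
```

Emit:
move_arm(increments="-0.002 0 0.22 0 0; -0.002 0 0.22 0 0; -0.002 0 0.22 0 0; 0 0 0.22 0 0; 0 0 0.21 0 0")

```text
t: 33.7
position: [0.6198, -0.2991, 0.0435]
orientation: [[0.992, 0.123, -0.002], [0.123, -0.992, 0.002], [-0.002, -0.002, -1.0]]
contact_force: [0.4, -0.4, 0.4]
grip_width: 0.0857
```

Emit:
move_arm(increments="0 0 0 0 0; 0 0 0 0 1; 0 0 0 0 1; 0 0 0 0 1; 0 0 0 0 1")

```text
t: 34.2
position: [0.6225, -0.3023, 0.0477]
orientation: [[0.993, 0.122, 0.003], [0.122, -0.993, -0.002], [0.003, 0.002, -1.0]]
contact_force: [-1.3, 0.8, 4.9]
grip_width: 0.0424
```

Emit:
move_arm(increments="0 0 0 0 1; 0 0 0 0 1; 0 0 0 0 1; 0 0 0 0 1")

```text
t: 34.6
position: [0.6225, -0.3023, 0.0477]
orientation: [[0.993, 0.122, 0.003], [0.122, -0.993, -0.002], [0.003, 0.002, -1.0]]
contact_force: [-0.4, 0.6, 6.5]
grip_width: 0.0425
```

Emit:
move_arm(increments="0 0 -0.12 0 1; 0 0 -0.25 0 1; 0 0 -0.25 0 1; 0 0 -0.25 0 1; 0 0 -0.24 0 1")

```text
t: 35.1
position: [0.6206, -0.3012, 0.1798]
orientation: [[0.993, 0.122, -0.001], [0.122, -0.993, 0.001], [-0.001, -0.001, -1.0]]
contact_force: [0.3, -0.3, -3.0]
grip_width: 0.0428
```

```bash
python3 plan2.py ".508 -.0867 .175 6.9 1 .03" ".508 -.0867 .055 6.9 1 .03"
```

```text
from [ 0.6206 -0.3012  0.1798] yaw 6.98 q6 0.903 tilt [-0.001  0.001]
-0.079 -0.210 0.004 0.000 1; -0.079 -0.210 0.004 0.000 1; -0.079 -0.210 0.004 0.000 1; -0.079 -0.210 0.004 0.000 1; -0.080 -0.210 0.004 0.000 1
-0.080 -0.210 0.004 0.000 1; -0.080 -0.210 0.004 0.000 1; -0.080 -0.210 0.004 0.000 1; -0.080 -0.210 0.004 0.000 1; 0.000 0.000 0.250 -0.000 1
0.000 0.000 0.250 -0.000 1; 0.000 0.000 0.250 -0.000 1; 0.000 0.000 0.250 -0.000 1
```

Emit:
move_arm(increments="-0.079 -0.21 0 0 1; -0.079 -0.21 0 0 1; -0.079 -0.21 0 0 1; -0.079 -0.21 0 0 1; -0.08 -0.21 0 0 1")

```text
t: 35.6
position: [0.5575, -0.1811, 0.1786]
orientation: [[0.993, 0.121, -0.001], [0.121, -0.993, 0.001], [-0.001, -0.001, -1.0]]
contact_force: [0.5, -0.9, -2.9]
grip_width: 0.0426
```

Emit:
move_arm(increments="-0.08 -0.21 0 0 1; -0.08 -0.21 0 0 1; -0.08 -0.21 0 0 1; -0.08 -0.21 0 0 1; 0 0 0 0 1")

```text
t: 36.1
position: [0.5051, -0.0839, 0.1781]
orientation: [[0.992, 0.124, -0.004], [0.124, -0.992, 0.002], [-0.003, -0.003, -1.0]]
contact_force: [0.6, -0.3, -3.2]
grip_width: 0.0424
```

Emit:
move_arm(increments="0 0 0.24 0 1; 0 0 0.24 0 1; 0 0 0.24 0 1; 0 0 0.2 0 1; 0 0 0 0 1")

```text
t: 36.6
position: [0.5048, -0.0861, 0.0648]
orientation: [[0.993, 0.121, -0.008], [0.121, -0.993, 0.002], [-0.007, -0.003, -1.0]]
contact_force: [-0.9, 0.5, -2.7]
grip_width: 0.0426
```

Emit:
move_arm(increments="0 0 0 0 1; 0 0 0 0 1; 0 0 0 0 1; 0 0 0 0 1")

```text
t: 37.0
position: [0.5094, -0.0872, 0.0694]
orientation: [[0.993, 0.122, 0.003], [0.122, -0.993, -0.001], [0.002, 0.001, -1.0]]
contact_force: [0.4, -0.6, -3.2]
grip_width: 0.0427
```

Emit:
move_arm(increments="-0.006 0 0.1 0 1; 0 0 0.09 0 1; 0 0 0 0 1; 0 0 0 0 1; 0 0 0 0 1")

```text
t: 37.5
position: [0.5069, -0.0867, 0.0446]
orientation: [[0.993, 0.122, -0.001], [0.122, -0.993, 0.0], [-0.001, -0.001, -1.0]]
contact_force: [-0.2, 0.5, -3.2]
grip_width: 0.0426
```

Emit:
move_arm(increments="0 0 0.015 0 1; 0 0 0 0 1; 0 0 0 0 1")

```text
t: 37.8
position: [0.5074, -0.0868, 0.0439]
orientation: [[0.993, 0.122, -0.0], [0.122, -0.993, 0.0], [-0.0, -0.0, -1.0]]
contact_force: [-1.8, 0.4, 3.0]
grip_width: 0.0428
```

Emit:
move_arm(increments="0 0 -0.004 0 0.4; 0 0 0 0 0; 0 0 0 0 0; 0 0 0 0 0; 0 0 0 0 0")

```text
t: 38.3
position: [0.5077, -0.087, 0.044]
orientation: [[0.993, 0.122, 0.0], [0.122, -0.993, -0.0], [0.0, 0.0, -1.0]]
contact_force: [0.2, 0.3, 0.2]
grip_width: 0.0854
```

Emit:
move_arm(increments="0 0 -0.15 0 0; 0 0 -0.3 0 0; 0 0 -0.4 0 0; 0 0 -0.4 0 0; -0.3 0 -0.3 0 0")

```text
t: 38.8
position: [0.4766, -0.0921, 0.2333]
orientation: [[0.992, 0.123, 0.008], [0.123, -0.992, -0.002], [0.007, 0.003, -1.0]]
contact_force: [-0.3, -0.1, 0.3]
grip_width: 0.0857
```

Emit:
move_arm(increments="0 0 0 0 0; 0 0 0 0 0; 0 0 0 0 0")

```text
t: 39.1
position: [0.472, -0.091, 0.228]
orientation: [[0.993, 0.122, -0.002], [0.122, -0.993, 0.001], [-0.002, -0.001, -1.0]]
contact_force: [0.3, -0.1, 0.2]
grip_width: 0.0849
```

```bash
python3 w.py w7; sed -i 's/^SK=1/SK=0/' m2.py; python3 m2.py w7.npz; python3 -c "
from h import *
c=capture('scene'); save(c,'s2.png'); np.savez('s2.npz',**{k:np.array(v) for k,v in c.items()})"; python3 m2.py s2.npz
```

```text
39.15 [ 0.4718 -0.0909  0.2276] [ 0.4615 -0.0156  0.3705] [ 0.0349 -0.2942 -0.9551]
w7.npz
padblue 3826 c [0.4964 0.0048] [79.7 79.8] 7.1
padorange 2766 c [ 0.5075 -0.0867] [79.7 79.1] 7.0
handletop few
handle z [0.3705 0.3705 0.3705]
plate few
blue button [0.4927 0.0103 0.099 ] [0.4923 0.0097 0.1056] n 783 shaft [0.4935 0.0105] 117 4.369979503614479e-05 foot (array([0.4933, 0.0101]), 27.602231979370117)
orange button [ 0.5055 -0.0845  0.099 ] [ 0.5054 -0.0843  0.0998] n 590 shaft [ 0.506 -0.085] 401 9.368920416401694e-05 foot (array([ 0.5057, -0.0848]), 27.711458206176758)
disc ((696.56982421875, -14.14727783203125), 60.11543655395508)
limb xmin 0.6661368094245572
s2.npz
padblue 420 c [0.4993 0.0028] [79.6 77.9] 6.0
padorange 431 c [ 0.51   -0.0884] [78.8 77.1] 7.4
handletop few
handle z None
plate few
blue button [0.4949 0.0073 0.099 ] [0.4947 0.0074 0.0988] n 53 shaft [0.4942 0.008 ] 297 0.0012316988502326515 foot (array([0.4962, 0.0058]), 27.324249267578125)
orange button [ 0.5074 -0.0878  0.099 ] [ 0.5075 -0.0879  0.0991] n 59 shaft [ 0.5068 -0.087 ] 313 0.0010495449292139375 foot (array([ 0.5097, -0.0889]), 27.70760726928711)
disc ((698.2529296875, -18.210952758789062), 61.114017486572266)
limb xmin 0.6708685067260889
```

View pics/s2.png

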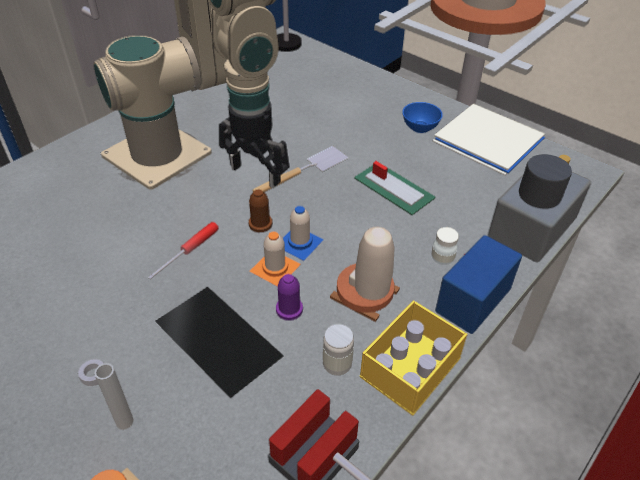

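View pics/w7.png

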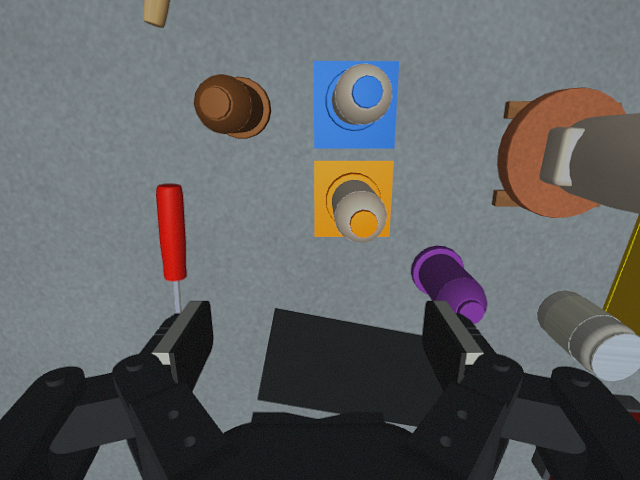

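Both models stand upright on their own squares (w7: blue at (357,98) on blue, orange at (354,205) on orange). The plate is on the board at (395,187) in the scene view, and the cast disc has not moved. The measured offsets, about 6.5 mm (blue) and 2.5 mm (orange), are within 13 mm, so I hand in.

```bash
python3 -c "
from bench import workorder,arm
print(workorder.close_job()); print(arm.read_state()['t'])"
```

```text
the job is handed in; nothing more can be done
None
the job is handed in; nothing more can be done
```

I carried out the whole sequence and handed the job in at about 39 s of the 134 s allowed. Both models went to the black mat, the plate was drawn out level by about 111 mm and laid on the white rectangle, and the models went back to the squares of their own colour.

Last checks before handing in:
- **Plate:** in the wrist view it lay about 0.6 mm and 0.1° off the board.
- **Orange model:** upright and about 2.5 mm off its square's centre in the wrist view, with the scene camera giving a similar 3.5 mm.
- **Blue model:** upright and about 6.4 mm off its square's centre in the wrist view and about 7 mm in the scene view. That is within the 13 mm limit, but the least margin of the placements.
- **Big cast:** the disc's centre measured within 1 mm of where it was at the start.
- **Gripper:** open and well clear of everything.

The cameras disagreed by up to about 5 mm in absolute position, and by up to 8 mm on the plate's handle. I went by the close wrist views. In the last top-camera picture the board could not be segmented, so that check of the plate failed and its result rests on the wrist view. No verdict was reported.

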